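# Fetch the votive from behind the pottery

## Robot

A 7-joint arm with a two-finger parallel gripper is mounted at the origin on the work surface. World frame = base frame: x ahead of the robot, y to its left, z up, the work surface at z = 0. Lengths are in m, angles in rad, forces in N, time in s.
With the tool pointing down it reaches from about 0.4 to 0.875 m from the base axis. Payload 6.5 kg.
Tool frame: the origin (TCP) lies at the very end of the fingers, on their centre line; the grasp point (between the pads) lies 19 mm behind it; z points along the fingers, y is the line along which they close (so a half turn about z gives the same grasp; the last joint's range is limited). The gripper opens to 88 mm and grips with 3 to 60 N. Pads are 18 mm wide; open, the fingers measure 123 mm over their backs; the gripper's body (75 mm by 187 mm) begins 45 mm behind the grasp point.
Start: joints at [1.098, 0.536, -0.004, 1.538, 0.003, 1.067, -0.071], TCP at [0.257, -0.597, 0.239] pointing down, gripper open.
Joint ranges: [-2.7, 2.7], [-0.37, 2.16], [-1.27, 1.26], [0.24, 2.4], [-1.31, 4.45], [0.19, 1.91], [-2.76, 2.76]. Speed limits (rad/s): [2.39, 2.39, 3.14, 3.14, 3.14, 3.14, 3.14].

## Interface

Orientations are given as a unit quaternion [w, x, y, z].
In Python, from cell import get_obs, vision, robot gives the robot as it stands. The module is installed in compiled form; this text tells all that it offers.
- The arm moves only by the tool send_rows, never from a script. Its argument "series" is a list of rows, each a list of 4 numbers: the shift along the world's x, y, z in m, then the turn about the world's z in degrees. In form: [[dx, dy, dz, yaw], ...]. A call has exactly 5 rows; each row is the pose to reach, as a shift and turn from the pose commanded when the call began; what a row does not reach only later rows make up. A row lasts 1/8 s, in which the tool goes at most 62.5 mm and 10.7 degrees, less where a joint would pass 70% of its speed; a pose out of reach is approached as far as the arm can. A call with a gripper value outside its range is refused whole. "claw" is the opening in per cent of the stroke, from 0 (shut) to 100 (fully open), set as the call begins (left out, the last holds). The fingers move at their own pace and stop on an object; "squeeze" is the grip in N (left out, the last holds). Time passes only in rows, so rows that repeat a pose let the fingers close, or fill a call up. It gives the time, the measured TCP pose, the force, the opening and the grip force at its end, in the units of the state.
- get_obs(): the state, without advancing time (a new reading comes with each control period).
- vision.get_image(name): name is "scene" or "top"; returns the picture (400x640x3 uint8, red, green, blue); there is no depth.
- vision.camera_info(name): a dict with "intrinsics" (3x3 intrinsics, pixels), "dist_coeffs" ([k1, k2, p1, p2, k3] as OpenCV has them; the pictures are not rectified), "cam_to_world" (4x4, takes a point from camera to world coordinates). Camera axes: x right, y down, z forward; pixel columns grow to the right and rows downward; lengths in m; the calibration is good to about 2 mm. A picture is of the moment at which its call begins. camera_info takes no time and is no camera call.
- robot.finish_job(): hands the job in; it is judged then, once.
Trained networks look in the newest picture that a camera, given by its name, has taken for a name from the list of things; names that differ only in an ending like _2 or _b are one class to them, and where a whole thing is asked for, a point or a joint stands for the part that bears it (a point fixed in the world has none). Each returns a list of dicts, best first, with "conf" (0 to 1); they miss things now and then, are a little off and sometimes report something else, mostly with a low value. They report only what shows in the picture. A call takes as long as a camera call. They do not tell look-alikes from the thing itself.
- vision.spot_in(thing, camera): "box" ([left, top, right, bottom] in pixels, round what is visible of it).
- vision.cut_out(thing, camera): "region" (400x640 bool, what is visible of it) and "box" ([left, top, right, bottom] in pixels, round what is visible of it).
- vision.pinpoint(thing, camera): "xy" ([column, row] in pixels: a listed point, or the origin of a listed thing).
The state is a dict: "clock": time; "qpos": joint angles; "qd": joint speeds; "joint_efforts": joint torques, N m; "eef_pos": TCP position; "ee_rot": TCP orientation; "force": force on the tool from outside, world axes, zero at the start; "wrist_torque": the same for the moment, N m; "gripper_width": finger opening in m; "grip_force": force on a finger pad.
Only numpy, scipy, OpenCV 4.12 (cv2) and the standard library are available. Lean on these libraries where they do the work, as an engineer would, in place of code of your own. Each camera call takes 0.05 s, during which the arm holds its last target. There are 200 camera calls.

## Task

The amber glass votive holder at the back is hemmed in by the black pot, the white two-spouted wedding vase and the carved wooden figure. First move all three onto the wooden board at the side, then take the votive out and stand it in the middle of the terracotta saucer. Only then put the pot, the vase and the figure back, each upright and centred on the same slate disc it came from, without ever tipping anything over.

Things in the scene. Friction and masses are not known exactly. Their poses are not given: they have to be found in the camera images.
- pot_mid (a point): small black clay pot, loose, 104 mm tall, round: belly 70 mm across at 34 mm above its foot, straight neck 52 mm across from 60 mm up to the top. Point: on its axis half-way up (52 mm above its foot); z up. Grip across the neck about 85 mm above the foot, any direction. Varies which of the discs it stands on.
- vase_mid (a point): white wedding vase, loose, 150 mm tall: belly 68 mm across, 42 mm up; above 82 mm two upright spouts (each 22 mm across, 16 mm either side of the axis along its y) joined by a bridge 15 mm thick along x, 120-140 mm up. Point: on its axis half-way up (75 mm above its foot); z up. Grip about 128 mm above the foot, across both spouts (54 mm, along y) or front to back (18 mm, along x).
- figure_mid (a point): carved wooden figure, loose, 125 mm tall: round foot 48 mm across, round body 36 mm across up to 94 mm, then a head with a thin upright headboard 50 mm wide along its y, 8 mm thick along x (95-125 mm up). Point: on its axis half-way up (62.5 mm above its foot); z up, faces its -x. Grip the body about 88 mm above the foot, fingers closing along its x.
- votive_mid (a point): amber glass votive holder with a candle in it, loose, round cup 55 mm tall, 50 mm across at the foot, 56 mm at the rim. Point: on its axis half-way up (27.5 mm above its foot); z up. Stands directly on the ledge (z = 0) about 95 mm beyond the front disc as seen by the robot, too low to be taken from above while its taller neighbours stand beside it.
- board: flat wooden board, 260 mm along its x, 200 mm along its y, 12 mm thick, fixed; origin at the centre of its underside. Lies on the robot's left or right. There is room on it for the three things about 110 to 150 mm apart.
- saucer: terracotta candle saucer, fixed, 114 mm across, its flat floor (100 mm across) 8 mm above the ledge, with a low rim 13 mm high; origin at the centre of its underside. Lies on the opposite side of the robot from the board.
- disc_front: flat round grey slate disc, 84 mm across, 6 mm thick, fixed to the ledge; origin at the centre of its underside. At the start one of the pot, vase and figure (which one varies) stands centred on it. The disc nearest the robot.
- disc_left: flat round grey slate disc, 84 mm across, 6 mm thick, fixed to the ledge; origin at the centre of its underside. At the start one of the pot, vase and figure (which one varies) stands centred on it. The disc on the robot's left (+y).
- disc_right: flat round grey slate disc, 84 mm across, 6 mm thick, fixed to the ledge; origin at the centre of its underside. At the start one of the pot, vase and figure (which one varies) stands centred on it. The disc on the robot's right (-y).
Mind the look-alikes: they are no part of the job. Leave any blue or pink look-alike of the saucer alone.

How it is judged:
By the outcome, as a careful person would: the job done as asked, in the order asked, and still so for the second after the job is handed in, with the robot touching nothing.
It also fails if it takes over 144 s, if anything falls off the work surface, if the arm or the gripper's body presses on something with over 40 N, if the wrist force passes 120 N, or if a joint passes its speed limit or range.

## Working session

There is one attempt and no reset: what is moved stays moved. The work goes in short steps, Python scripts to look and compute and a tool call to move; the robot and the scene stay as the last step left them, time stands still between calls to the robot, and variables do not carry over. Pictures are saved under pics/ and viewed, at most 14 in all, crops included, and the job is handed in when it is done.

Besides the shell and the picture viewer there is one more tool, called after "Request:" as name(argument=value, ...), one argument or row to a line, values as JSON. send_rows: Moves the arm, as the interface text tells. Its arguments: {"type":"object","properties":{"series":{"type":"array","items":{"type":"array","items":{"type":"number"}}},"claw":{"type":"number"},"squeeze":{"type":"number"}},"required":["series"]}

```bash
mkdir -p pics; cat > h.py <<'E'
import numpy as np, cv2
from cell import get_obs, vision, robot
def ray(cam,uv):
    i=vision.camera_info(cam);K=np.array(i["intrinsics"],float);d=np.array(i["dist_coeffs"],float);T=np.array(i["cam_to_world"],float)
    p=cv2.undistortPoints(np.array([[uv]],float),K,d)[0,0]
    return T[:3,3],T[:3,:3]@np.array([p[0],p[1],1.])
def at_z(cam,uv,z):
    o,v=ray(cam,uv);return o+v*(z-o[2])/v[2]
def tri(a,b):
    A=[];B=[]
    for c,uv in (("scene",a),("top",b)):
        o,v=ray(c,uv);v=v/np.linalg.norm(v);P=np.eye(3)-np.outer(v,v);A.append(P);B.append(P@o)
    return np.linalg.lstsq(np.vstack(A),np.hstack(B),rcond=None)[0]
def proj(cam,X):
    i=vision.camera_info(cam);T=np.linalg.inv(np.array(i["cam_to_world"],float))
    return cv2.projectPoints(np.atleast_2d(np.array(X,float)),cv2.Rodrigues(T[:3,:3])[0],T[:3,3],np.array(i["intrinsics"],float),np.array(i["dist_coeffs"],float))[0][:,0]
def save(cam,n):
    im=vision.get_image(cam);cv2.imwrite(f"pics/{n}.png",im[:,:,::-1]);return im
E
python3 - <<'E'
from h import *
save("scene","s0");save("top","t0")
Z=dict(pot_mid=.058,vase_mid=.081,figure_mid=.0685,votive_mid=.0275,board=0,saucer=0,disc_front=0,disc_left=0,disc_right=0)
for c in("scene","top"):
    print(c,np.round(vision.camera_info(c)["cam_to_world"],2)[:3,3])
    for t,z in Z.items():
        for r in vision.pinpoint(t,c)[:3]:
            print(t,np.round(r["xy"],1),round(r["conf"],2),np.round(at_z(c,r["xy"],z),4))
o=get_obs();print({k:np.round(v,3) for k,v in o.items()})
E
```

```text
scene [ 0.89 -0.39  0.88]
pot_mid [327.1 181.2] 0.92 [0.5664 0.1177 0.058 ]
pot_mid [330.5 195.3] 0.57 [0.5987 0.0844 0.058 ]
vase_mid [280.1 232.5] 0.56 [ 0.5649 -0.0849  0.081 ]
figure_mid [284.4 193.5] 0.78 [0.5    0.0177 0.0685]
votive_mid [315.2 218.9] 0.84 [0.5947 0.0181 0.0275]
board [192.5 327. ] 0.81 [ 0.5118 -0.3636  0.    ]
saucer [377.3 105.8] 0.95 [0.5129 0.5059 0.    ]
saucer [357.4 135. ] 0.91 [0.5246 0.3557 0.    ]
saucer [401.8 155.1] 0.87 [0.6775 0.3584 0.    ]
disc_front [291.9 203.2] 0.53 [0.5035 0.0378 0.    ]
disc_left [327.4 193.3] 0.65 [0.567  0.1191 0.    ]
disc_right [280. 247.] 0.57 [ 0.5567 -0.0875  0.    ]
top [0.54 0.06 1.01]
pot_mid [297.6 207.4] 0.73 [0.5644 0.1293 0.058 ]
vase_mid [299.9 205.9] 0.61 [0.5679 0.1219 0.081 ]
vase_mid [380.1 213.4] 0.6 [ 0.5543 -0.085   0.081 ]
figure_mid [339.8 231.5] 0.75 [0.5046 0.0169 0.0685]
figure_mid [299.6 207.4] 0.19 [0.5643 0.1233 0.0685]
votive_mid [337.4 197.8] 0.83 [0.5944 0.0239 0.0275]
votive_mid [299.2 206.8] 0.64 [0.567  0.1272 0.0275]
votive_mid [212.6 216.2] 0.39 [0.5348 0.3619 0.0275]
board [471.9 234.
[... 244 characters left out ...]
[369.4 210.5] 0.27 [ 0.5628 -0.0676  0.    ]
disc_left [298.5 207.8] 0.76 [0.5648 0.131  0.    ]
disc_right [372.6 208.3] 0.53 [ 0.5692 -0.0764  0.    ]
{'clock': np.float64(1.0), 'qpos': array([ 1.098,  0.536, -0.004,  1.538,  0.003,  1.067, -0.071]), 'qd': array([-0.   ,  0.001, -0.001,  0.001, -0.002,  0.   , -0.001]), 'joint_efforts': array([ 0.0000e+00, -5.7092e+01,  9.9000e-01, -2.5192e+01, -5.6000e-02,
        1.1000e-02,  0.0000e+00]), 'eef_pos': array([ 0.257, -0.597,  0.239]), 'ee_rot': array([-0.   ,  0.979,  0.202, -0.   ]), 'force': array([-0.597, -0.162,  0.541]), 'wrist_torque': array([-0.002, -0.028, -0.037]), 'grip_force': np.float64(0.0), 'gripper_width': np.float64(0.088)}
```

View pics/s0.png

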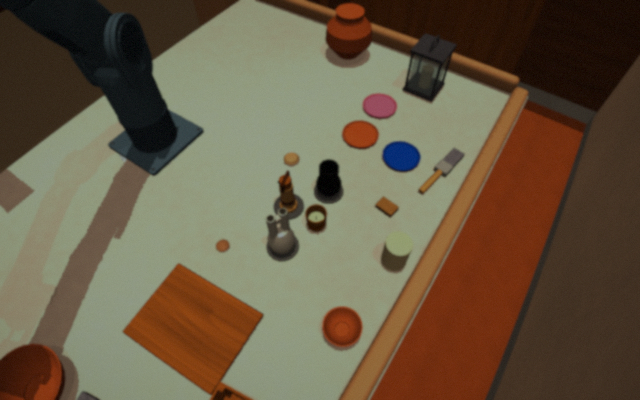

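View pics/t0.png

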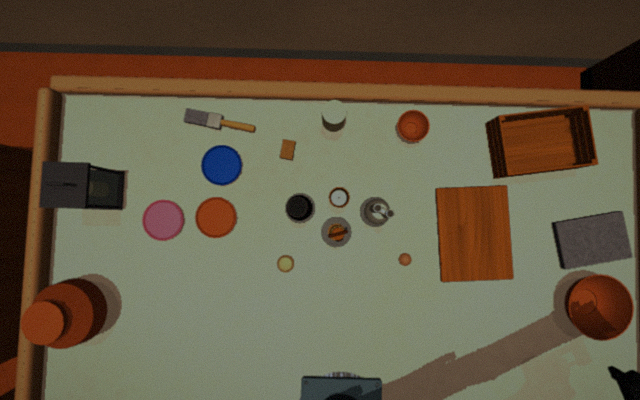

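The scene shows figure on the front disc (scene 287,200 / top 337,232), pot on the left disc (328,180 / 299,208) and vase on the right disc (282,235 / 376,212). The votive is at (316,218) / (339,198) and the board is on the right. There are three saucer candidates in top: terracotta (216,217), pink (163,220) and blue (221,165). The terracotta one fits; I'll enlarge to confirm and measure orientations.

```bash
python3 - <<'E'
from h import *
s=cv2.imread("pics/s0.png");t=cv2.imread("pics/t0.png")
a=cv2.convertScaleAbs(cv2.resize(t[170:260,140:420],None,fx=2.85,fy=2.85,interpolation=3),alpha=1.6)
b=cv2.convertScaleAbs(cv2.resize(s[120:270,230:430],None,fx=2.2,fy=2.2,interpolation=3),alpha=1.6)
c=np.zeros((a.shape[0]+b.shape[0],800,3),np.uint8);c[:a.shape[0],:a.shape[1]]=a[:,:800];c[a.shape[0]:,:b.shape[1]]=b
cv2.imwrite("pics/c0.png",c[:600])
for n,cams in(("saucer",("scene","top")),("board",("scene","top")),("disc_front",("scene","top")),("disc_left",("scene","top")),("disc_right",("scene","top")),("pot_mid",("top",)),("votive_mid",("top","scene"))):
  for cam in cams:
    (save(cam,"x"))
    for r in vision.cut_out(n,cam)[:3]:
        m=r["region"].astype(np.uint8);cs=max(cv2.findContours(m,0,1)[0],key=cv2.contourArea)
        h=cv2.convexHull(cs)
        if n=="board":
            rr=cv2.boxPoints(cv2.minAreaRect(cs)); q=cv2.approxPolyDP(h,8,True)[:,0]
            print(n,cam,r["conf"],[np.round(at_z(cam,p,.012)[:2],3).tolist() for p in q]);continue
        z=.013 if n=="saucer" else .006 if "disc" in n else .104 if n=="pot_mid" else .055
        P=np.array([at_z(cam,p,z)[:2] for p in h[:,0].astype(float)]).astype(np.float32)
        ce,ra=cv2.minEnclosingCircle(P); 
        print(n,cam,round(r["conf"],2),np.round(r["box"],0),"circ",np.round(ce,4),round(ra,4),"mean",np.round(at_z(cam,np.argwhere(m).mean(0)[::-1],z),4))
E
```

```text
saucer scene 0.92 [383. 139. 418. 172.] circ [0.6776 0.3437] 0.0577 mean [0.6797 0.3429 0.013 ]
saucer scene 0.65 [340. 119. 379. 148.] circ [0.5342 0.3545] 0.0603 mean [0.5354 0.3536 0.013 ]
saucer scene 0.65 [363.  94. 396. 120.] circ [0.5213 0.4973] 0.0596 mean [0.5233 0.497  0.013 ]
saucer top 0.95 [192. 196. 237. 236.] circ [0.5343 0.3596] 0.058 mean [0.5333 0.3597 0.013 ]
saucer top 0.76 [202. 141. 239. 186.] circ [0.6787 0.3511] 0.0563 mean [0.6789 0.3509 0.013 ]
saucer top 0.57 [145. 198. 182. 241.] circ [0.5217 0.5044] 0.0573 mean [0.5212 0.5046 0.013 ]
board scene 0.97 [[0.376, -0.272], [0.626, -0.251], [0.645, -0.443], [0.392, -0.464]]
board top 0.6 [[0.644, -0.442], [0.389, -0.463], [0.375, -0.269], [0.627, -0.247]]
board top 0.17 [[0.542, 0.02], [0.494, -0.014], [0.462, 0.035], [0.513, 0.064]]
disc_front scene 0.49 [276. 194. 304. 221.] circ [0.5166 0.0259] 0.0382 mean [0.5118 0.0189 0.006 ]
disc_front top 0.94 [321. 217. 353. 249.] circ [0.502 0.026] 0.042 mean [0.5029 0.0279 0.006 ]
disc_front top 0.23 [197. 197. 239. 235.] circ [0.532  0.3619] 0.0595 mean [0.5313 0.3624 0.006 ]
disc_left scene 0.74 [315. 192. 342. 205.] circ [0.5682 0.1223] 0.0394 mean [0.58   0.1087 0.006 ]
disc_left top 0.54 [304. 193. 313. 212.] circ [0.5803 0.1018] 0.0238 mean [0.5832 0.0978 0.006 ]
disc_right scene 0.52 [266. 239. 301. 262.] circ [ 0.5637 -0.0842] 0.0414 mean [ 0.5769 -0.0976  0.006 ]
disc_right top 0.73 [360. 199. 370. 224.] circ [ 0.5641 -0.0643] 0.0342 mean [ 0.5642 -0.0515  0.006 ]
pot_mid top 0.88 [287. 195. 310. 219.] circ [0.5621 0.1226] 0.0341 mean [0.5629 0.1224 0.104 ]
votive_mid top 0.58 [330. 189. 349. 207.] circ [0.5944 0.023 ] 0.0296 mean [0.5951 0.0215 0.055 ]
votive_mid scene 0.72 [305. 208. 325. 231.] circ [0.604  0.0087] 0.039 mean [0.6038 0.0083 0.055 ]
```

View pics/c0.png

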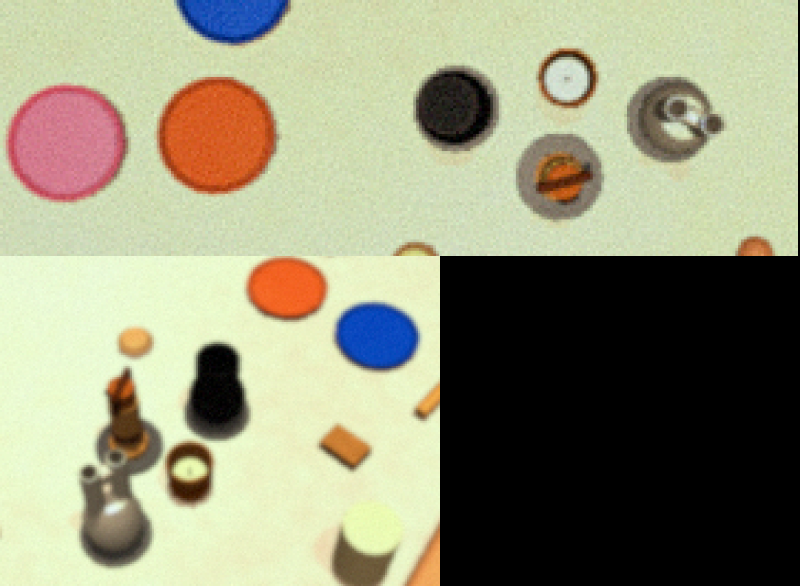

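Crop: the terracotta saucer at (217,135) (full top 216,217) is the plain orange one, beside pink and blue. The vase spouts are at full top (377.5,207.5)/(390,213), scene (270.5,218)/(283,211). The headboard runs (328.5,236)–(347,230.5) in top.

```bash
python3 - <<'E'
from h import *
f=lambda u,v:(140+u/2.85,170+v/2.85); g=lambda u,v:(230+u/2.2,120+(v-256)/2.2)
for n,p in(("front",(560,177)),("left",(457,109)),("right",(670,118))):print(n,at_z("top",f(*p),.006))
for n,p in(("left",(218,412)),("front",(130,446)),("right",(116,533))):print(n,"scene",at_z("scene",g(*p),.006))
A=[at_z("top",f(*p),.156) for p in((677,107),(713,123))];B=[at_z("scene",g(*p),.156) for p in((89,472),(116,457))]
for S in(A,B):
    S=np.array(S);d=S[1]-S[0];print("vase",S[:,:2],S.mean(0),np.linalg.norm(d),np.degrees(np.arctan2(d[1],d[0])))
H=np.array([at_z("top",f(*p),.131) for p in((537,188),(591,171))]);d=H[1]-H[0]
print("fig",H.mean(0),np.linalg.norm(d),np.degrees(np.arctan2(d[1],d[0])))
# disc fit: grey colour mask (darker than table, low saturation), robust circle fit on boundary
t=cv2.imread("pics/t0.png")
# render-match: maximise gradient along projected disc outline
gr=cv2.GaussianBlur(cv2.cvtColor(t,6),(0,0),1).astype(float)
th=np.linspace(0,2*np.pi,180)[:-1]
def samp(cx,cy,r):
    P=np.c_[cx+r*np.cos(th),cy+r*np.sin(th),np.full(th.size,.006)];q=proj("top",P).astype(np.float32)
    return cv2.remap(gr,q[:,0].copy(),q[:,1].copy(),1)[:,0]
gr=gr.astype(np.float32)
for n,c in(("front",(.502,.026)),("left",(.5665,.124)),("right",(.564,-.084))):
    best=max((np.clip(samp(c[0]+a,c[1]+b,.046)-samp(c[0]+a,c[1]+b,.039),-5,25).mean(),c[0]+a,c[1]+b) for a in np.arange(-.012,.0121,.001) for b in np.arange(-.012,.0121,.001))
    print(n,np.round(best,4))
E
```

```text
front [0.50032541 0.02316066 0.006     ]
left [0.56360388 0.12534623 0.006     ]
right [ 0.56059774 -0.08266289  0.006     ]
left scene [0.56870001 0.12493519 0.006     ]
front scene [0.50577226 0.02230198 0.006     ]
right scene [ 0.56296835 -0.0832762   0.006     ]
vase [[ 0.56689859 -0.06696719]
 [ 0.55445011 -0.0971024 ]] [ 0.56067435 -0.0820348   0.156     ] 0.03260515076345758 -112.44491583744383
vase [[ 0.55625226 -0.09691741]
 [ 0.56830957 -0.06773007]] [ 0.56228091 -0.08232374  0.156     ] 0.03157973459212501 67.55443744624334
fig [0.5033049 0.0243158 0.131    ] 0.04820735491336444 -71.0213562299991
front [25.     0.504  0.027]
left [25.      0.5685  0.128 ]Traceback (most recent call last):
  File "<stdin>", line 20, in <module>
  File "<stdin>", line 20, in <genexpr>
  File "<stdin>", line 16, in samp
  File "h.py", line 15, in proj
    i=vision.camera_info(cam);T=np.linalg.inv(np.array(i["cam_to_world"],float))
ValueError: time passes only in moves, steps and waits
```

Estimates agree between the cameras: discs at front (0.503,0.0245), left (0.566,0.1255), right (0.562,-0.083), votive (0.595,0.022), saucer (0.534,0.357) and board centre (0.510,-0.357). The vase goes first, gripped across its spouts (67.5°).

Request:
send_rows(
  series=[
    [0.03,0.051,0,10.6],
    [0.06,0.102,0,21.2],
    [0.09,0.153,0,31.8],
    [0.12,0.204,0,42.4],
    [0.15,0.255,0,53],
  ],
  claw=100,
  squeeze=15,
)

```text
clock: 2.92
eef_pos: [0.408, -0.3404, 0.2391]
ee_rot: [0.0, 0.785, 0.62, 0.0]
force: [1.0, -1.0, 0.4]
gripper_width: 0.0882
grip_force: 0.0
```

Request:
send_rows(
  series=[
    [0.03,0.051,0,10.6],
    [0.06,0.102,0,21.2],
    [0.09,0.153,0,31.8],
    [0.12,0.204,0,42.4],
    [0.155,0.258,0,53],
  ],
)

```text
clock: 3.55
eef_pos: [0.5619, -0.0843, 0.239]
ee_rot: [0.0, 0.426, 0.905, -0.0]
force: [0.7, -0.8, -0.4]
gripper_width: 0.0879
grip_force: 0.0
```

Request:
send_rows(
  series=[
    [0,0,0,10.6],
    [0,0,0,21.2],
    [0,0,0,28],
    [0,0,0,28],
    [0,0,0,28],
  ],
)

```text
clock: 4.18
eef_pos: [0.5611, -0.0856, 0.2387]
ee_rot: [0.0, 0.198, 0.98, -0.0]
force: [0.2, -0.5, -0.2]
gripper_width: 0.088
grip_force: 0.0
```

Request:
send_rows(
  series=[
    [0.001,0.003,-0.04,0],
    [0.001,0.003,-0.08,0],
    [0.001,0.003,-0.11,0],
    [0.001,0.003,-0.124,0],
    [0.001,0.003,-0.124,0],
  ],
)

```text
clock: 4.8
eef_pos: [0.562, -0.0824, 0.1144]
ee_rot: [-0.0, 0.197, 0.98, -0.0]
force: [-0.4, 0.5, -0.2]
gripper_width: 0.0881
grip_force: 0.0
```

```bash
python3 - <<'E'
from h import *
s=save("scene","s1")[:,:,::-1];t=save("top","t1")[:,:,::-1]
a=cv2.resize(t[160:250,320:420],(400,360),interpolation=3);b=cv2.resize(s[150:270,220:350],(400,360),interpolation=3)
cv2.imwrite("pics/c1.png",cv2.convertScaleAbs(np.hstack([a,b]),alpha=1.6))
E
```

```text
(no output)
```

View pics/c1.png

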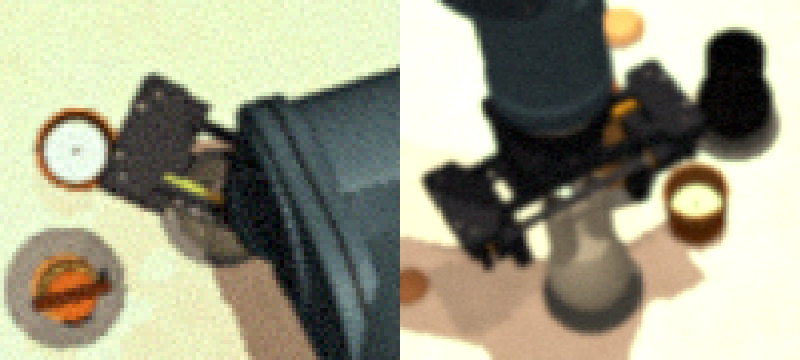

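The gripper straddles the spouts: fingers on either side in the scene crop, the vase upright, the figure and votive clear. Now I'll close and lift.

Request:
send_rows(
  series=[
    [0,0,0,0],
    [0,0,0,0],
    [0,0,0,0],
    [0,0,0,0],
    [0,0,0,0],
  ],
  claw=0,
  squeeze=20,
)

```text
clock: 5.52
eef_pos: [0.5624, -0.0824, 0.1149]
ee_rot: [0.0, 0.197, 0.98, 0.0]
force: [-0.3, -0.6, 1.4]
gripper_width: 0.0535
grip_force: 20.0
```

Request:
send_rows(
  series=[
    [0,0,0,0],
    [0,0,0,0],
    [0,0,0.01,0],
    [0,0,0.03,0],
    [0,0,0.06,0],
  ],
)

```text
clock: 6.15
eef_pos: [0.5616, -0.0825, 0.1757]
ee_rot: [-0.001, 0.197, 0.98, -0.0]
force: [0.0, -0.4, -2.0]
gripper_width: 0.0536
grip_force: 20.0
```

Request:
send_rows(
  series=[
    [-0.008,-0.03,0.02,0],
    [-0.019,-0.075,0.03,0],
    [-0.032,-0.13,0.03,0],
    [-0.045,-0.18,0.02,0],
    [-0.056,-0.224,0.01,0],
  ],
)

```text
clock: 6.78
eef_pos: [0.5055, -0.3088, 0.1859]
ee_rot: [0.001, 0.197, 0.98, -0.0]
force: [0.0, 0.1, -3.0]
gripper_width: 0.0534
grip_force: 20.0
```

Request:
send_rows(
  series=[
    [0,0,-0.02,0],
    [0,0,-0.04,0],
    [0,0,-0.055,0],
    [0,0,-0.062,0],
    [0,0,-0.063,0],
  ],
)

```text
clock: 7.4
eef_pos: [0.5064, -0.3058, 0.1215]
ee_rot: [-0.0, 0.196, 0.981, 0.0]
force: [-0.0, -0.2, -1.9]
gripper_width: 0.0534
grip_force: 20.0
```

Request:
send_rows(
  series=[
    [0,0,-0.001,0],
    [0,0,-0.001,0],
    [0,0,-0.002,0],
    [0,0,-0.002,0],
    [0,0,-0.002,0],
  ],
)

```text
clock: 8.02
eef_pos: [0.5069, -0.3068, 0.1209]
ee_rot: [0.001, 0.197, 0.98, -0.0]
force: [-1.2, 1.0, 5.9]
gripper_width: 0.0533
grip_force: 20.0
```

Request:
send_rows(
  series=[
    [0,0,0,0],
    [0,0,0,0],
    [0,0,0,0],
    [0,0,0.02,0],
    [0,0,0.05,0],
  ],
  claw=100,
)

```text
clock: 8.65
eef_pos: [0.5059, -0.3062, 0.1707]
ee_rot: [-0.0, 0.197, 0.98, 0.0]
force: [-0.0, 0.9, 0.4]
gripper_width: 0.0882
grip_force: 0.0
```

Request:
send_rows(
  series=[
    [0,0,0.04,0],
    [0,0.05,0.06,-10],
    [0,0.11,0.06,-20],
    [0,0.17,0.06,-30],
    [-0.001,0.23,0.05,-40],
  ],
)

```text
clock: 9.28
eef_pos: [0.5061, -0.0765, 0.2221]
ee_rot: [0.002, 0.52, 0.854, 0.001]
force: [-0.0, -0.1, -0.8]
gripper_width: 0.0881
grip_force: 0.0
```

Request:
send_rows(
  series=[
    [-0.001,0.05,0,-8.2],
    [-0.002,0.1015,0,-8.2],
    [-0.002,0.1015,0,-8.2],
    [-0.002,0.1015,0,-8.2],
    [-0.002,0.1015,0,-8.2],
  ],
)

```text
clock: 9.9
eef_pos: [0.5035, 0.0213, 0.2203]
ee_rot: [0.0, 0.578, 0.816, -0.0]
force: [0.2, -0.3, -0.2]
gripper_width: 0.0881
grip_force: 0.0
```

Request:
send_rows(
  series=[
    [0,0.002,-0.04,0],
    [0,0.002,-0.08,0],
    [0,0.002,-0.12,0],
    [0,0.002,-0.145,0],
    [0,0.002,-0.145,0],
  ],
)

```text
clock: 10.52
eef_pos: [0.5021, 0.0236, 0.0737]
ee_rot: [-0.001, 0.578, 0.816, -0.001]
force: [-0.2, 1.1, 0.8]
gripper_width: 0.0881
grip_force: 0.0
```

Request:
send_rows(
  series=[
    [0,0,0,0],
    [0,0,0,0],
    [0,0,0,0],
    [0,0,0,0],
    [0,0,0,0],
  ],
  claw=0,
)

```text
clock: 11.15
eef_pos: [0.5034, 0.0249, 0.0752]
ee_rot: [0.0, 0.577, 0.816, 0.0]
force: [0.3, -0.1, -1.1]
gripper_width: 0.0402
grip_force: 0.0
```

Request:
send_rows(
  series=[
    [0,0,0,0],
    [0,0,0,0],
    [0,0,0.01,0],
    [0,0,0.03,0],
    [0,0,0.06,0],
  ],
)

```text
clock: 11.78
eef_pos: [0.5027, 0.025, 0.1356]
ee_rot: [-0.001, 0.577, 0.817, -0.0]
force: [0.1, -0.2, -1.1]
gripper_width: 0.0365
grip_force: 20.0
```

Request:
send_rows(
  series=[
    [0,-0.01,0.05,0],
    [-0.005,-0.045,0.09,0],
    [-0.01,-0.095,0.115,0],
    [-0.017,-0.15,0.12,0],
    [-0.025,-0.205,0.12,0],
  ],
)

```text
clock: 12.4
eef_pos: [0.4783, -0.1817, 0.2564]
ee_rot: [0.001, 0.577, 0.817, 0.0]
force: [0.1, 0.2, -1.1]
gripper_width: 0.0364
grip_force: 20.0
```

Request:
send_rows(
  series=[
    [-0.009,-0.06,0,0],
    [-0.018,-0.12,0,0],
    [-0.026,-0.18,0,0],
    [-0.033,-0.233,0,0],
    [-0.033,-0.233,0,0],
  ],
)

```text
clock: 13.02
eef_pos: [0.4427, -0.418, 0.2549]
ee_rot: [0.0, 0.58, 0.814, -0.001]
force: [0.2, 0.7, -1.5]
gripper_width: 0.0364
grip_force: 20.0
```

Request:
send_rows(
  series=[
    [0,0,-0.05,0],
    [0,0,-0.1,0],
    [0,0,-0.14,0],
    [0,0,-0.165,0],
    [0,0,-0.17,0],
  ],
)

```text
clock: 13.65
eef_pos: [0.4449, -0.4112, 0.0839]
ee_rot: [-0.002, 0.577, 0.817, 0.001]
force: [0.1, -0.6, -1.8]
gripper_width: 0.0365
grip_force: 20.0
```

Request:
send_rows(
  series=[
    [0,0,-0.001,0],
    [0,0,-0.002,0],
    [0,0,-0.003,0],
    [0,0,-0.004,0],
    [0,0,-0.004,0],
  ],
)

```text
clock: 14.28
eef_pos: [0.4454, -0.4132, 0.0812]
ee_rot: [0.0, 0.577, 0.816, -0.0]
force: [-0.2, 0.6, -0.9]
gripper_width: 0.0362
grip_force: 20.0
```

Request:
send_rows(
  series=[
    [0,0,-0.001,0],
    [0,0,-0.001,0],
    [0,0,-0.001,0],
    [0,0,-0.001,0],
    [0,0,-0.001,0],
  ],
)

```text
clock: 14.9
eef_pos: [0.4455, -0.4136, 0.0811]
ee_rot: [0.0, 0.578, 0.816, -0.0]
force: [-3.0, 0.2, 6.7]
gripper_width: 0.0363
grip_force: 20.0
```

Request:
send_rows(
  series=[
    [0,0,0.001,0],
    [0,0,0.001,0],
    [0,0,0.001,0],
    [0,0,0.02,0],
    [0,0,0.06,0],
  ],
  claw=100,
)

```text
clock: 15.52
eef_pos: [0.4446, -0.4124, 0.1404]
ee_rot: [-0.001, 0.577, 0.817, 0.0]
force: [1.4, 0.5, 0.5]
gripper_width: 0.0842
grip_force: 0.0
```

Request:
send_rows(
  series=[
    [0,0,0.05,0],
    [0,0.02,0.08,0],
    [0.01,0.07,0.08,0],
    [0.025,0.13,0.08,0],
    [0.04,0.19,0.08,0],
  ],
)

```text
clock: 16.15
eef_pos: [0.4859, -0.2215, 0.2216]
ee_rot: [0.001, 0.578, 0.816, 0.0]
force: [-0.1, -0.3, -0.2]
gripper_width: 0.0881
grip_force: 0.0
```

Request:
send_rows(
  series=[
    [0.015,0.06,0,0],
    [0.03,0.12,0,0],
    [0.045,0.18,0,0],
    [0.06,0.24,0,0],
    [0.07,0.3,0,0],
  ],
)

```text
clock: 16.77
eef_pos: [0.5561, 0.0789, 0.2215]
ee_rot: [0.001, 0.578, 0.816, 0.001]
force: [0.8, -1.1, -1.0]
gripper_width: 0.0882
grip_force: 0.0
```

Request:
send_rows(
  series=[
    [0.011,0.049,0,0],
    [0.011,0.049,0,0],
    [0.011,0.049,0,0],
    [0.011,0.049,0,0],
    [0.011,0.049,0,0],
  ],
)

```text
clock: 17.4
eef_pos: [0.5664, 0.1245, 0.2202]
ee_rot: [0.0, 0.578, 0.816, -0.0]
force: [0.5, 0.5, -0.2]
gripper_width: 0.0884
grip_force: 0.0
```

```bash
python3 - <<'E'
from h import *
s=save("scene","s2")[:,:,::-1];t=save("top","t2")[:,:,::-1]
a=cv2.resize(t[170:290,330:520],(475,300),interpolation=3);b=cv2.resize(s[130:390,110:350],(320,347),interpolation=3)
c=np.zeros((347,795,3),np.uint8);c[:300,:475]=a;c[:,475:]=b
cv2.imwrite("pics/c2.png",cv2.convertScaleAbs(c,alpha=1.6))
print(get_obs()["eef_pos"])
# disc fit on the now bare discs
for n in("disc_front","disc_right","disc_left"):
  for cam in("scene","top"):
    for r in vision.cut_out(n,cam)[:3]:
        m=r["region"].astype(np.uint8);h=cv2.convexHull(max(cv2.findContours(m,0,1)[0],key=cv2.contourArea))
        P=np.array([at_z(cam,p,.006)[:2] for p in h[:,0].astype(float)]).astype(np.float32)
        ce,ra=cv2.minEnclosingCircle(P);print(n,cam,round(r["conf"],2),np.round(ce,4),round(ra,4),np.round(at_z(cam,np.argwhere(m).mean(0)[::-1],.006),4))
E
```

```text
[0.56639875 0.12501118 0.22015321]
disc_front scene 0.89 [0.5023 0.0219] 0.0435 [0.5038 0.0218 0.006 ]
disc_front scene 0.44 [ 0.4084 -0.4158] 0.0574 [ 0.4084 -0.4154  0.006 ]
disc_front scene 0.31 [0.544  0.1634] 0.0663 [0.5442 0.1606 0.006 ]
disc_front top 0.95 [0.5034 0.0246] 0.0433 [0.5091 0.0154 0.006 ]
disc_right scene 0.89 [ 0.5632 -0.0842] 0.0438 [ 0.5633 -0.0843  0.006 ]
disc_right top 0.92 [ 0.561 -0.082] 0.0428 [ 0.5607 -0.0818  0.006 ]
disc_left scene 0.68 [0.5679 0.1237] 0.0418 [0.5773 0.1088 0.006 ]
```

View pics/c2.png

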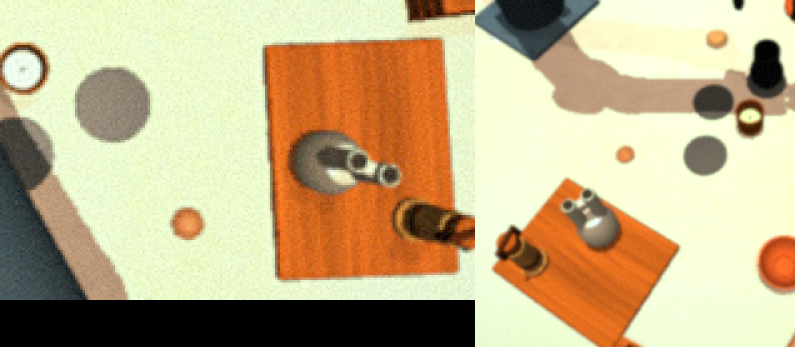

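Vase (crop 325,165) and figure (420,220) both stand upright on the board; the bare discs confirm front (0.503,0.0235) and right (0.562,-0.083). Next is the pot.

Request:
send_rows(
  series=[
    [0,0,-0.04,0],
    [0,0,-0.08,0],
    [0,0,-0.12,0],
    [0,0,-0.146,0],
    [0,0,-0.146,0],
  ],
)

```text
clock: 18.42
eef_pos: [0.5649, 0.1257, 0.0724]
ee_rot: [-0.001, 0.577, 0.817, -0.001]
force: [0.2, 0.5, 1.1]
gripper_width: 0.0879
grip_force: 0.0
```

Request:
send_rows(
  series=[
    [0,0,0,0],
    [0,0,0,0],
    [0,0,0,0],
    [0,0,0,0],
    [0,0,0,0],
  ],
  claw=0,
)

```text
clock: 19.05
eef_pos: [0.5665, 0.1259, 0.0746]
ee_rot: [0.0, 0.577, 0.816, 0.0]
force: [-1.9, -0.9, 5.5]
gripper_width: 0.0515
grip_force: 20.0
```

Request:
send_rows(
  series=[
    [0,0,0,0],
    [0,0,0,0],
    [0,0,0.01,0],
    [0,0,0.03,0],
    [0,0,0.06,0],
  ],
)

```text
clock: 19.68
eef_pos: [0.5658, 0.1258, 0.135]
ee_rot: [-0.0, 0.577, 0.816, -0.0]
force: [0.5, -0.2, -2.0]
gripper_width: 0.0513
grip_force: 20.0
```

Request:
send_rows(
  series=[
    [0,-0.01,0.05,0],
    [0.001,-0.045,0.09,0],
    [0.003,-0.1,0.115,0],
    [0.006,-0.155,0.118,0],
    [0.008,-0.21,0.118,0],
  ],
)

```text
clock: 20.3
eef_pos: [0.5746, -0.0857, 0.2541]
ee_rot: [0.001, 0.577, 0.817, 0.001]
force: [1.2, -0.3, -2.3]
gripper_width: 0.0512
grip_force: 20.0
```

Request:
send_rows(
  series=[
    [0.002,-0.06,0,0],
    [0.004,-0.12,0,0],
    [0.006,-0.18,0,0],
    [0.008,-0.24,0,0],
    [0.01,-0.295,0,0],
  ],
)

```text
clock: 20.92
eef_pos: [0.5839, -0.3813, 0.2533]
ee_rot: [0.0, 0.578, 0.816, 0.0]
force: [1.1, 0.8, -2.5]
gripper_width: 0.0517
grip_force: 20.0
```

Request:
send_rows(
  series=[
    [0,-0.022,0,0],
    [0,-0.022,-0.05,0],
    [0,-0.022,-0.1,0],
    [0,-0.022,-0.14,0],
    [0,-0.022,-0.165,0],
  ],
)

```text
clock: 21.55
eef_pos: [0.5833, -0.4005, 0.0856]
ee_rot: [-0.001, 0.577, 0.816, 0.0]
force: [0.3, 0.1, -2.8]
gripper_width: 0.0515
grip_force: 20.0
```

Request:
send_rows(
  series=[
    [0,0,-0.002,0],
    [0,0,-0.004,0],
    [0,0,-0.006,0],
    [0,0,-0.007,0],
    [0,0,-0.007,0],
  ],
)

```text
clock: 22.18
eef_pos: [0.5846, -0.4013, 0.0807]
ee_rot: [0.0, 0.577, 0.816, 0.0]
force: [-1.0, -0.4, -1.2]
gripper_width: 0.0517
grip_force: 20.0
```

Request:
send_rows(
  series=[
    [0,0,-0.001,0],
    [0,0,-0.001,0],
    [0,0,-0.001,0],
    [0,0,-0.001,0],
    [0,0,-0.001,0],
  ],
)

```text
clock: 22.8
eef_pos: [0.5848, -0.4016, 0.0806]
ee_rot: [0.001, 0.578, 0.816, -0.0]
force: [-3.6, 1.4, 6.3]
gripper_width: 0.0517
grip_force: 20.0
```

Request:
send_rows(
  series=[
    [0,0,0.001,0],
    [0,0,0.001,0],
    [0,0,0.001,0],
    [0,0,0.02,0],
    [0,0,0.06,0],
  ],
  claw=100,
)

```text
clock: 23.42
eef_pos: [0.5834, -0.4005, 0.139]
ee_rot: [-0.001, 0.577, 0.817, -0.0]
force: [0.7, -0.2, 0.2]
gripper_width: 0.0881
grip_force: 0.0
```

```bash
python3 - <<'E'
from h import *
save("scene","s3");save("top","t3")
P={c:vision.pinpoint("votive_mid",c)[:2] for c in("scene","top")}
for c in P:
    for r in P[c]:print(c,r,at_z(c,r["xy"],.0275))
print(tri(P["scene"][0]["xy"],P["top"][0]["xy"]))
for r in vision.cut_out("votive_mid","top")[:2]:
    m=r["region"].astype(np.uint8);h=cv2.convexHull(max(cv2.findContours(m,0,1)[0],key=cv2.contourArea))
    Q=np.array([at_z("top",p,.055)[:2] for p in h[:,0].astype(float)]).astype(np.float32);print(r["conf"],cv2.minEnclosingCircle(Q))
E
```

```text
scene {'xy': [314.4, 218.5], 'conf': 0.9} [0.59231804 0.01797535 0.0275    ]
top {'xy': [338.7, 198.5], 'conf': 0.57} [0.59256732 0.02027793 0.0275    ]
[0.59206372 0.01968429 0.02499764]
0.61 ((0.5954684019088745, 0.021635329350829124), 0.027997253462672234)
```

Request:
send_rows(
  series=[
    [0,0,0.05,0],
    [0,0.03,0.08,0],
    [0.002,0.08,0.08,0],
    [0.004,0.14,0.08,0],
    [0.006,0.2,0.08,0],
  ],
)

```text
clock: 24.3
eef_pos: [0.5896, -0.1992, 0.2183]
ee_rot: [-0.001, 0.578, 0.816, -0.0]
force: [1.2, 0.4, 0.5]
gripper_width: 0.0885
grip_force: 0.0
```

Request:
send_rows(
  series=[
    [0.002,0.06,0,0],
    [0.004,0.12,0,0],
    [0.005,0.18,0,0],
    [0.0055,0.222,0,0],
    [0.0055,0.222,0,0],
  ],
)

```text
clock: 24.92
eef_pos: [0.5949, 0.0259, 0.2185]
ee_rot: [-0.001, 0.575, 0.818, 0.0]
force: [0.1, -0.1, 0.1]
gripper_width: 0.0885
grip_force: 0.0
```

Request:
send_rows(
  series=[
    [0,0,-0.05,0],
    [0,0,-0.1,0],
    [0,0,-0.15,0],
    [0,0,-0.18,0],
    [0,0,-0.197,0],
  ],
)

```text
clock: 25.55
eef_pos: [0.5945, 0.0193, 0.0198]
ee_rot: [-0.001, 0.578, 0.816, -0.001]
force: [1.0, 0.1, 1.0]
gripper_width: 0.0877
grip_force: 0.0
```

Request:
send_rows(
  series=[
    [0,0,0,0],
    [0,0,0,0],
    [0,0,0,0],
    [0,0,0,0],
    [0,0,0,0],
  ],
  claw=0,
)

```text
clock: 26.18
eef_pos: [0.5965, 0.0209, 0.0232]
ee_rot: [0.001, 0.577, 0.816, 0.0]
force: [-0.8, -1.0, 7.1]
gripper_width: 0.0542
grip_force: 19.8
```

Request:
send_rows(
  series=[
    [0,0,0,0],
    [0,0,0,0],
    [0,0,0.01,0],
    [0,0,0.03,0],
    [0,0,0.06,0],
  ],
)

```text
clock: 26.8
eef_pos: [0.5953, 0.0209, 0.0832]
ee_rot: [-0.0, 0.577, 0.816, -0.0]
force: [-0.6, 0.0, -1.7]
gripper_width: 0.0539
grip_force: 20.0
```

Request:
send_rows(
  series=[
    [-0.008,0.045,0.02,0],
    [-0.018,0.1,0.03,0],
    [-0.029,0.16,0.03,0],
    [-0.04,0.22,0.03,0],
    [-0.051,0.28,0.03,0],
  ],
)

```text
clock: 27.42
eef_pos: [0.5446, 0.3028, 0.1136]
ee_rot: [0.0, 0.578, 0.816, 0.001]
force: [0.8, -0.2, -2.7]
gripper_width: 0.0541
grip_force: 20.0
```

Request:
send_rows(
  series=[
    [-0.0105,0.056,0,0],
    [-0.0105,0.056,0,0],
    [-0.0105,0.056,-0.03,0],
    [-0.0105,0.056,-0.06,0],
    [-0.0105,0.056,-0.06,0],
  ],
)

```text
clock: 28.05
eef_pos: [0.5333, 0.3548, 0.0508]
ee_rot: [-0.0, 0.578, 0.816, -0.002]
force: [-0.2, 0.5, -1.3]
gripper_width: 0.0539
grip_force: 20.0
```

```bash
python3 - <<'E'
from h import *
s=save("scene","s4")[:,:,::-1];t=save("top","t4")[:,:,::-1]
p=get_obs()["eef_pos"];print(p)
a=cv2.resize(t[160:260,150:280],(520,400),interpolation=3);b=cv2.resize(s[100:180,300:430],(520,320),interpolation=3)[:,:]
for im,cam,x0,y0,c in((a,"top",150,160,4),(b,"scene",300,100,4)):
    for X in((.534,.357,.013),):
        th=np.linspace(0,6.28,60);q=proj(cam,np.c_[X[0]+.057*np.cos(th),X[1]+.057*np.sin(th),np.full(60,.013)])
        for u,v in q:cv2.circle(im,(int((u-x0+.5)*c),int((v-y0+.5)*c)),1,(255,0,255),-1)
im=np.zeros((400,800,3),np.uint8);im[:400,:400]=cv2.convertScaleAbs(a,alpha=1.6)[:,:400];im[:320,400:]=cv2.convertScaleAbs(b,alpha=1.6)[:,60:460]
cv2.imwrite("pics/c4.png",im)
E
```

```text
[0.53498783 0.35678586 0.05336901]
```

View pics/c4.png

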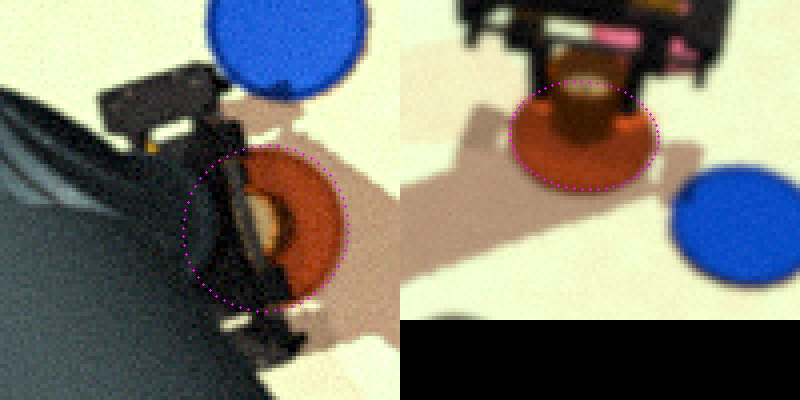

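The votive is held over the terracotta saucer, and the predicted rim (dotted) matches both views to within 2 mm. I'll lower it.

Request:
send_rows(
  series=[
    [-0.001,0,-0.008,0],
    [-0.001,0,-0.014,0],
    [-0.001,0,-0.019,0],
    [-0.001,0,-0.021,0],
    [-0.001,0,-0.022,0],
  ],
)

```text
clock: 28.78
eef_pos: [0.5331, 0.3568, 0.0311]
ee_rot: [0.0, 0.577, 0.816, -0.001]
force: [-4.6, -4.3, 14.3]
gripper_width: 0.054
grip_force: 19.6
```

Request:
send_rows(
  series=[
    [0,0,-0.0005,0],
    [0,0,-0.001,0],
    [0,0,-0.001,0],
    [0,0,-0.001,0],
    [0,0,-0.001,0],
  ],
)

```text
clock: 29.4
eef_pos: [0.5331, 0.3568, 0.0311]
ee_rot: [0.0, 0.577, 0.816, -0.001]
force: [-5.4, -5.9, 16.8]
gripper_width: 0.0539
grip_force: 19.5
```

Request:
send_rows(
  series=[
    [0,0,0.001,0],
    [0,0,0.001,0],
    [0,0,0.001,0],
    [0,0,0.001,0],
    [0,0,0.001,0],
  ],
  claw=100,
)

```text
clock: 30.02
eef_pos: [0.5333, 0.3569, 0.03]
ee_rot: [-0.0, 0.577, 0.816, -0.0]
force: [0.3, 0.6, -0.2]
gripper_width: 0.088
grip_force: 0.0
```

Request:
send_rows(
  series=[
    [0,0,0.03,0],
    [0,0,0.08,0],
    [0,0,0.13,0],
    [0,-0.05,0.18,0],
    [0,-0.11,0.195,0],
  ],
)

```text
clock: 30.65
eef_pos: [0.534, 0.2543, 0.226]
ee_rot: [0.001, 0.576, 0.817, 0.002]
force: [1.7, -1.2, -0.1]
gripper_width: 0.0884
grip_force: 0.0
```

Request:
send_rows(
  series=[
    [0,-0.06,0,0],
    [0.005,-0.12,0,0],
    [0.01,-0.18,0,0],
    [0.015,-0.24,0,0],
    [0.02,-0.3,0,0],
  ],
)

```text
clock: 31.28
eef_pos: [0.5533, -0.0488, 0.2233]
ee_rot: [0.0, 0.577, 0.816, 0.0]
force: [0.8, -0.8, 0.7]
gripper_width: 0.0879
grip_force: 0.0
```

```bash
python3 - <<'E'
from h import *
s=save("scene","s5")[:,:,::-1];t=save("top","t5")[:,:,::-1]
print(get_obs()["eef_pos"])
P={c:vision.pinpoint("votive_mid",c)[:1] for c in("scene","top")}
for c in P:
    for r in P[c]:print(c,r,at_z(c,r["xy"],.0355))
a=cv2.resize(t[170:300,180:280],(300,390),interpolation=3);b=cv2.resize(s[100:360,110:400],(435,390),interpolation=3)
cv2.imwrite("pics/c5.png",cv2.convertScaleAbs(np.hstack([a,b]),alpha=1.6))
E
```

```text
[ 0.55319765 -0.05580139  0.22269241]
scene {'xy': [357.6, 127.7], 'conf': 0.88} [0.52468742 0.35183519 0.0355    ]
top {'xy': [212.3, 219.7], 'conf': 0.68} [0.52545065 0.35980769 0.0355    ]
```

View pics/c5.png

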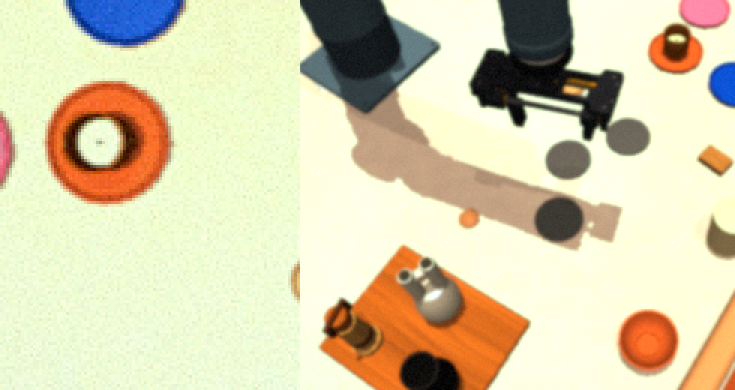

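The votive stands upright on the terracotta saucer (scene crop 676,45), and the three others stand on the board. I'll check its centring numerically.

```bash
python3 - <<'E'
from h import *
print([at_z("top",(180+100/3-.33,170+141/3-.33),z) for z in(.045,.055,.063)])
a=[]
for cam in("top","scene"):
    im=save(cam,"v_"+cam)[:,:,::-1].copy()
    c=proj(cam,[.534,.357,.03])[0];x0,y0=int(c[0])-25,int(c[1])-25
    b=cv2.resize(im[y0:y0+50,x0:x0+50],(400,400),interpolation=3);b=cv2.convertScaleAbs(b,alpha=1.7)
    th=np.linspace(0,6.28,60)
    for r,z,col in((.025,.008,(0,255,0)),(.028,.063,(255,0,255)),(.057,.013,(255,255,0))):
        for u,v in proj(cam,np.c_[.534+r*np.cos(th),.357+r*np.sin(th),np.full(60,z)]):cv2.circle(b,(int((u-x0+.5)*8),int((v-y0+.5)*8)),1,col,-1)
    a.append(b)
cv2.imwrite("pics/c6.png",np.hstack(a))
E
```

```text
[array([0.53371972, 0.35538473, 0.045     ]), array([0.53379044, 0.35233291, 0.055     ]), array([0.53384701, 0.34989145, 0.063     ])]
```

View pics/c6.png

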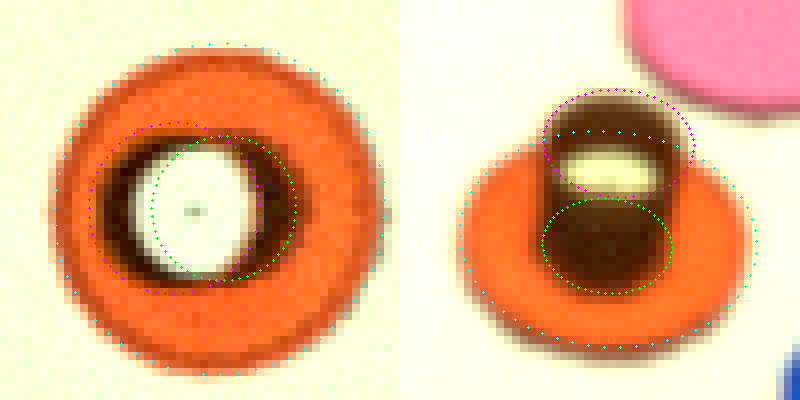

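The votive sits within about 3 mm of the saucer's centre in both views. Now the return trips, pot first.

Request:
send_rows(
  series=[
    [0.006,-0.06,0,0],
    [0.012,-0.12,0,0],
    [0.018,-0.18,0,0],
    [0.024,-0.24,0,0],
    [0.03,-0.3,0,0],
  ],
)

```text
clock: 32.2
eef_pos: [0.5847, -0.3463, 0.2233]
ee_rot: [0.0, 0.576, 0.817, 0.001]
force: [0.8, 0.6, -0.3]
gripper_width: 0.0881
grip_force: 0.0
```

Request:
send_rows(
  series=[
    [0.001,-0.0455,0,0],
    [0.001,-0.0455,-0.03,0],
    [0.001,-0.0455,-0.08,0],
    [0.001,-0.0455,-0.12,0],
    [0.001,-0.0455,-0.1415,0],
  ],
)

```text
clock: 32.83
eef_pos: [0.5845, -0.3896, 0.0793]
ee_rot: [-0.002, 0.576, 0.817, 0.0]
force: [-0.2, -0.8, 0.4]
gripper_width: 0.088
grip_force: 0.0
```

Request:
send_rows(
  series=[
    [0,0,0,0],
    [0,0,0,0],
    [0,0,0,0],
    [0,0,0,0],
    [0,0,0,0],
  ],
  claw=0,
)

```text
clock: 33.45
eef_pos: [0.5845, -0.3933, 0.0829]
ee_rot: [0.001, 0.578, 0.816, -0.0]
force: [-1.2, 0.2, 6.2]
gripper_width: 0.0517
grip_force: 19.8
```

Request:
send_rows(
  series=[
    [0,0,0,0],
    [0,0,0,0],
    [0,0,0.01,0],
    [0,0,0.03,0],
    [0,0,0.06,0],
  ],
)

```text
clock: 34.08
eef_pos: [0.584, -0.3918, 0.1423]
ee_rot: [-0.001, 0.577, 0.817, 0.0]
force: [-1.1, -0.2, -2.0]
gripper_width: 0.0515
grip_force: 19.8
```

The pot was gripped about 8 mm off the pad centre, because the commanded y lagged. I'll set it back down and regrip it centred.

Request:
send_rows(
  series=[
    [0,0,-0.02,0],
    [0,0,-0.04,0],
    [0,0,-0.055,0],
    [0,0,-0.06,0],
    [0,0,-0.061,0],
  ],
)

```text
clock: 34.7
eef_pos: [0.5828, -0.3939, 0.0817]
ee_rot: [-0.001, 0.578, 0.816, -0.002]
force: [-9.5, 0.5, 20.8]
gripper_width: 0.0515
grip_force: 20.1
```

Request:
send_rows(
  series=[
    [0,0,0,0],
    [0,0,0,0],
    [0,0,0,0],
    [0,0,0,0],
    [0,0,0,0],
  ],
  claw=100,
)

```text
clock: 35.33
eef_pos: [0.5844, -0.3923, 0.0805]
ee_rot: [-0.0, 0.577, 0.816, 0.0]
force: [0.6, 0.4, 0.7]
gripper_width: 0.0882
grip_force: 0.0
```

```bash
python3 - <<'E'
from h import *
save("scene","s7");save("top","t7")
P={c:vision.pinpoint("pot_mid",c)[:1] for c in("scene","top")}
for c in P:
    for r in P[c]:print(c,r,at_z(c,r["xy"],.064))
print(get_obs()["eef_pos"],get_obs()["force"])
E
```

```text
scene {'xy': [196.6, 351.1], 'conf': 0.87} [ 0.58120309 -0.39755891  0.064     ]
[ 0.58433252 -0.39234571  0.08059802] [ 0.33157267  0.54511392 -0.5150637 ]
```

Request:
send_rows(
  series=[
    [0,-0.004,0.001,0],
    [0,-0.009,0.001,0],
    [0,-0.009,0.001,0],
    [0,-0.009,0.001,0],
    [0,-0.009,0.001,0],
  ],
)

```text
clock: 36.15
eef_pos: [0.5844, -0.4011, 0.0816]
ee_rot: [-0.0, 0.577, 0.816, 0.0]
force: [0.3, -0.2, -0.7]
gripper_width: 0.088
grip_force: 0.0
```

Request:
send_rows(
  series=[
    [0,0,0,0],
    [0,0,0,0],
    [0,0,0,0],
    [0,0,0,0],
    [0,0,0,0],
  ],
  claw=0,
)

```text
clock: 36.78
eef_pos: [0.5841, -0.4015, 0.0816]
ee_rot: [-0.0, 0.577, 0.816, -0.0]
force: [-1.4, 0.1, 0.8]
gripper_width: 0.0519
grip_force: 20.0
```

Request:
send_rows(
  series=[
    [0,0,0,0],
    [0,0,0,0],
    [0,0,0.01,0],
    [0,0,0.03,0],
    [0,0,0.06,0],
  ],
)

```text
clock: 37.4
eef_pos: [0.5842, -0.401, 0.1426]
ee_rot: [-0.0, 0.577, 0.817, 0.0]
force: [-0.5, 0.5, -2.7]
gripper_width: 0.0515
grip_force: 20.0
```

Request:
send_rows(
  series=[
    [0,0.01,0.05,0],
    [-0.001,0.045,0.09,0],
    [-0.003,0.1,0.115,0],
    [-0.006,0.155,0.115,0],
    [-0.008,0.21,0.115,0],
  ],
)

```text
clock: 38.02
eef_pos: [0.5766, -0.1894, 0.2587]
ee_rot: [0.001, 0.577, 0.817, 0.0]
force: [0.5, 0.5, -2.6]
gripper_width: 0.0517
grip_force: 20.0
```

Request:
send_rows(
  series=[
    [-0.002,0.06,0,0],
    [-0.004,0.12,0,0],
    [-0.006,0.18,0,0],
    [-0.008,0.24,0,0],
    [-0.01,0.295,0,0],
  ],
)

```text
clock: 38.65
eef_pos: [0.5662, 0.1062, 0.2583]
ee_rot: [0.001, 0.577, 0.817, 0.001]
force: [-0.5, 0.5, -2.9]
gripper_width: 0.0511
grip_force: 20.0
```

Request:
send_rows(
  series=[
    [0,0.022,0,0],
    [0,0.022,-0.05,0],
    [0,0.022,-0.1,0],
    [0,0.022,-0.14,0],
    [0,0.022,-0.17,0],
  ],
)

```text
clock: 39.28
eef_pos: [0.5664, 0.1257, 0.0862]
ee_rot: [0.0, 0.577, 0.816, 0.0]
force: [0.6, -0.1, -2.8]
gripper_width: 0.0515
grip_force: 20.0
```

Request:
send_rows(
  series=[
    [0,0,0,0],
    [0,0,0,0],
    [0,0,0,0],
    [0,0,0,0],
    [0,0,0,0],
  ],
)

```text
clock: 39.9
eef_pos: [0.5666, 0.1256, 0.0871]
ee_rot: [0.0, 0.577, 0.816, 0.0]
force: [0.7, 0.0, -2.7]
gripper_width: 0.0516
grip_force: 20.0
```

Lower by 0.011, then a touch more for contact.

Request:
send_rows(
  series=[
    [0,0,-0.004,0],
    [0,0,-0.008,0],
    [0,0,-0.01,0],
    [0,0,-0.011,0],
    [0,0,-0.011,0],
  ],
)

```text
clock: 40.52
eef_pos: [0.5663, 0.1257, 0.0756]
ee_rot: [0.0, 0.577, 0.816, 0.0]
force: [0.3, -0.3, -2.7]
gripper_width: 0.0514
grip_force: 20.0
```

Request:
send_rows(
  series=[
    [0,0,-0.0005,0],
    [0,0,-0.001,0],
    [0,0,-0.001,0],
    [0,0,-0.001,0],
    [0,0,-0.001,0],
  ],
)

```text
clock: 41.15
eef_pos: [0.5665, 0.1257, 0.0754]
ee_rot: [0.0, 0.577, 0.816, 0.0]
force: [-3.2, -1.5, 7.7]
gripper_width: 0.0515
grip_force: 20.0
```

Request:
send_rows(
  series=[
    [0,0,0.0005,0],
    [0,0,0.0005,0],
    [0,0,0.0005,0],
    [0,0,0.02,0],
    [0,0,0.06,0],
  ],
  claw=100,
)

```text
clock: 41.78
eef_pos: [0.5654, 0.1255, 0.135]
ee_rot: [-0.001, 0.577, 0.817, -0.001]
force: [0.4, -0.9, -0.1]
gripper_width: 0.0879
grip_force: 0.0
```

Request:
send_rows(
  series=[
    [0,0,0.05,0],
    [0,-0.02,0.085,0],
    [-0.01,-0.07,0.085,0],
    [-0.025,-0.13,0.085,0],
    [-0.04,-0.19,0.085,0],
  ],
)

```text
clock: 42.4
eef_pos: [0.5261, -0.0659, 0.2211]
ee_rot: [0.001, 0.577, 0.817, 0.0]
force: [1.2, -0.7, 0.2]
gripper_width: 0.0879
grip_force: 0.0
```

Request:
send_rows(
  series=[
    [-0.015,-0.06,0,0],
    [-0.03,-0.12,0,0],
    [-0.045,-0.18,0,0],
    [-0.06,-0.24,0,0],
    [-0.07,-0.3,0,0],
  ],
)

```text
clock: 43.02
eef_pos: [0.4558, -0.3663, 0.2213]
ee_rot: [0.001, 0.577, 0.816, 0.0]
force: [0.9, 0.7, -0.1]
gripper_width: 0.0881
grip_force: 0.0
```

Request:
send_rows(
  series=[
    [-0.011,-0.049,0,0],
    [-0.011,-0.049,0,0],
    [-0.011,-0.049,0,0],
    [-0.011,-0.049,0,0],
    [-0.011,-0.049,0,0],
  ],
)

```text
clock: 43.65
eef_pos: [0.446, -0.4121, 0.2199]
ee_rot: [0.0, 0.577, 0.817, 0.0]
force: [-0.1, 0.0, 0.6]
gripper_width: 0.0883
grip_force: 0.0
```

Request:
send_rows(
  series=[
    [-0.0005,-0.0005,-0.04,0],
    [-0.0005,-0.0005,-0.08,0],
    [-0.0005,-0.0005,-0.12,0],
    [-0.0005,-0.0005,-0.139,0],
    [-0.0005,-0.0005,-0.139,0],
  ],
)

```text
clock: 44.28
eef_pos: [0.4446, -0.4131, 0.0799]
ee_rot: [-0.001, 0.577, 0.817, 0.0]
force: [-0.1, -0.3, -0.3]
gripper_width: 0.0878
grip_force: 0.0
```

Request:
send_rows(
  series=[
    [0,0,0,0],
    [0,0,0,0],
    [0,0,0,0],
    [0,0,0,0],
    [0,0,0,0],
  ],
  claw=0,
)

```text
clock: 44.9
eef_pos: [0.4448, -0.4139, 0.0807]
ee_rot: [0.0, 0.577, 0.816, -0.0]
force: [1.0, -0.0, 0.5]
gripper_width: 0.04
grip_force: 0.0
```

Request:
send_rows(
  series=[
    [0,0,0,0],
    [0,0,0,0],
    [0,0,0.01,0],
    [0,0,0.03,0],
    [0,0,0.06,0],
  ],
)

```text
clock: 45.52
eef_pos: [0.4447, -0.4136, 0.1418]
ee_rot: [-0.0, 0.577, 0.816, 0.0]
force: [0.9, -0.1, -1.8]
gripper_width: 0.0362
grip_force: 20.0
```

Request:
send_rows(
  series=[
    [0,0,0.06,0],
    [0.004,0.03,0.1,0],
    [0.01,0.08,0.118,0],
    [0.018,0.14,0.118,0],
    [0.026,0.2,0.118,0],
  ],
)

```text
clock: 46.15
eef_pos: [0.4712, -0.2121, 0.2605]
ee_rot: [0.001, 0.578, 0.816, 0.0]
force: [1.0, 0.2, -1.1]
gripper_width: 0.0364
grip_force: 20.0
```

Request:
send_rows(
  series=[
    [0.008,0.06,0,0],
    [0.016,0.12,0,0],
    [0.024,0.18,0,0],
    [0.0325,0.238,0,0],
    [0.0325,0.238,0,0],
  ],
)

```text
clock: 46.78
eef_pos: [0.5036, 0.03, 0.2604]
ee_rot: [0.0, 0.574, 0.819, 0.002]
force: [-0.7, -0.5, -0.3]
gripper_width: 0.0369
grip_force: 20.0
```

Request:
send_rows(
  series=[
    [0,0,-0.05,0],
    [0,0,-0.1,0],
    [0,0,-0.14,0],
    [0,0,-0.17,0],
    [0,0,-0.177,0],
  ],
)

```text
clock: 47.4
eef_pos: [0.5025, 0.023, 0.0809]
ee_rot: [-0.001, 0.578, 0.816, -0.001]
force: [-0.4, -0.4, -0.4]
gripper_width: 0.036
grip_force: 20.0
```

Request:
send_rows(
  series=[
    [0,0,0,0],
    [0,0,0,0],
    [0,0,0,0],
    [0,0,0,0],
    [0,0,0,0],
  ],
)

```text
clock: 48.02
eef_pos: [0.5034, 0.0241, 0.0818]
ee_rot: [0.0, 0.577, 0.816, 0.0]
force: [0.1, 0.2, -1.8]
gripper_width: 0.0366
grip_force: 20.0
```

Request:
send_rows(
  series=[
    [0,0,-0.002,0],
    [0,0,-0.004,0],
    [0,0,-0.006,0],
    [0,0,-0.007,0],
    [0,0,-0.007,0],
  ],
)

```text
clock: 48.65
eef_pos: [0.5032, 0.0241, 0.0746]
ee_rot: [-0.0, 0.577, 0.816, -0.0]
force: [-0.8, -0.6, 1.0]
gripper_width: 0.036
grip_force: 20.0
```

Request:
send_rows(
  series=[
    [0,0,-0.0005,0],
    [0,0,-0.001,0],
    [0,0,-0.001,0],
    [0,0,-0.001,0],
    [0,0,-0.001,0],
  ],
)

```text
clock: 49.28
eef_pos: [0.5033, 0.0241, 0.0745]
ee_rot: [0.0, 0.577, 0.816, -0.0]
force: [-4.8, -0.4, 12.2]
gripper_width: 0.0366
grip_force: 20.0
```

Request:
send_rows(
  series=[
    [0,0,0.001,0],
    [0,0,0.001,0],
    [0,0,0.001,0],
    [0,0,0.03,0],
    [0,0,0.08,0],
  ],
  claw=100,
)

```text
clock: 49.9
eef_pos: [0.502, 0.0241, 0.1531]
ee_rot: [-0.002, 0.577, 0.817, -0.001]
force: [0.4, -0.6, -0.8]
gripper_width: 0.0842
grip_force: 0.0
```

Request:
send_rows(
  series=[
    [0,0,0.05,0],
    [0,-0.03,0.07,10],
    [0.001,-0.09,0.07,20],
    [0.002,-0.15,0.07,30],
    [0.003,-0.21,0.07,40],
  ],
)

```text
clock: 50.52
eef_pos: [0.5063, -0.1866, 0.2237]
ee_rot: [0.0, 0.262, 0.965, 0.0]
force: [1.7, 0.0, 0.9]
gripper_width: 0.0886
grip_force: 0.0
```

Request:
send_rows(
  series=[
    [0,-0.06,0,8],
    [0,-0.1205,0,8],
    [0,-0.1205,0,8],
    [0,-0.1205,0,8],
    [0,-0.1205,0,8],
  ],
)

```text
clock: 51.15
eef_pos: [0.5068, -0.3034, 0.2237]
ee_rot: [-0.0, 0.195, 0.981, 0.0]
force: [0.0, -0.1, -0.1]
gripper_width: 0.0881
grip_force: 0.0
```

```bash
python3 - <<'E'
from h import *
s=save("scene","s8")[:,:,::-1];t=save("top","t8")[:,:,::-1]
o=get_obs();print(o["eef_pos"],o["ee_rot"])
th=np.linspace(0,6.28,50);a=[]
D=[(.503,.024),(.5665,.125),(.562,-.083)]
for cam,(x0,y0) in(("top",(280,165)),("scene",(240,150))):
    im=t if cam=="top" else s
    b=cv2.convertScaleAbs(cv2.resize(im[y0:y0+100,x0:x0+110],(396,360),interpolation=3),alpha=1.7)
    for x,y in D:
        for u,v in proj(cam,np.c_[x+.042*np.cos(th),y+.042*np.sin(th),np.full(50,.006)]):cv2.circle(b,(int((u-x0+.5)*3.6),int((v-y0+.5)*3.6)),1,(255,0,255),-1)
    a.append(b)
cv2.imwrite("pics/c8.png",np.hstack(a))
E
```

```text
[ 0.50681757 -0.30385747  0.22380742] [8.49595997e-05 1.95545030e-01 9.80694719e-01 5.05271520e-05]
```

View pics/c8.png

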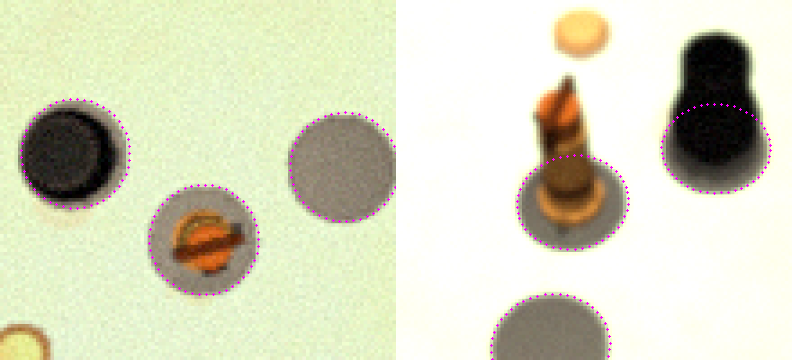

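Pot and figure stand upright, centred within their disc outlines in both views. Now the vase.

Request:
send_rows(
  series=[
    [0,0,-0.03,0],
    [0,0,-0.06,0],
    [0,0,-0.06,0],
    [0,0,-0.06,0],
    [0,0,-0.06,0],
  ],
)

```text
clock: 51.88
eef_pos: [0.5073, -0.3056, 0.165]
ee_rot: [0.001, 0.197, 0.98, -0.0]
force: [0.3, 1.2, -0.1]
gripper_width: 0.0883
grip_force: 0.0
```

Request:
send_rows(
  series=[
    [-0.0005,-0.001,-0.02,0],
    [-0.0005,-0.001,-0.035,0],
    [-0.0005,-0.001,-0.0435,0],
    [-0.0005,-0.001,-0.0435,0],
    [-0.0005,-0.001,-0.0435,0],
  ],
)

```text
clock: 52.5
eef_pos: [0.5063, -0.3063, 0.1204]
ee_rot: [0.0, 0.197, 0.98, 0.0]
force: [-0.1, -0.6, 1.0]
gripper_width: 0.0885
grip_force: 0.0
```

Request:
send_rows(
  series=[
    [0,0,0,0],
    [0,0,0,0],
    [0,0,0,0],
    [0,0,0,0],
    [0,0,0,0],
  ],
  claw=0,
)

```text
clock: 53.12
eef_pos: [0.506, -0.3063, 0.1202]
ee_rot: [0.0, 0.197, 0.98, 0.0]
force: [-1.1, -0.1, 1.2]
gripper_width: 0.0533
grip_force: 20.0
```

Request:
send_rows(
  series=[
    [0,0,0,0],
    [0,0,0,0],
    [0,0,0.01,0],
    [0,0,0.03,0],
    [0,0,0.06,0],
  ],
)

```text
clock: 53.75
eef_pos: [0.5054, -0.3062, 0.1812]
ee_rot: [-0.001, 0.197, 0.98, 0.0]
force: [-0.9, -0.1, -2.9]
gripper_width: 0.0533
grip_force: 20.0
```

Request:
send_rows(
  series=[
    [0.008,0.03,0.02,0],
    [0.019,0.075,0.03,0],
    [0.032,0.13,0.03,0],
    [0.045,0.18,0.02,0],
    [0.0558,0.2238,0.01,0],
  ],
)

```text
clock: 54.38
eef_pos: [0.5624, -0.0805, 0.1915]
ee_rot: [0.001, 0.196, 0.981, 0.0]
force: [0.9, -0.1, -2.8]
gripper_width: 0.0537
grip_force: 20.0
```

Request:
send_rows(
  series=[
    [0,0,-0.02,0],
    [0,0,-0.045,0],
    [0,0,-0.06,0],
    [0,0,-0.068,0],
    [0,0,-0.07,0],
  ],
)

```text
clock: 55.0
eef_pos: [0.5618, -0.0829, 0.1202]
ee_rot: [0.0, 0.197, 0.98, -0.0]
force: [-0.3, -0.2, -2.4]
gripper_width: 0.0534
grip_force: 20.3
```

Request:
send_rows(
  series=[
    [0,0,0,0],
    [0,0,0,0],
    [0,0,0,0],
    [0,0,0,0],
    [0,0,0,0],
  ],
)

```text
clock: 55.62
eef_pos: [0.5617, -0.0826, 0.1202]
ee_rot: [0.0, 0.197, 0.98, -0.0]
force: [0.7, -0.4, -2.3]
gripper_width: 0.0533
grip_force: 20.3
```

Request:
send_rows(
  series=[
    [0,0,-0.002,0],
    [0,0,-0.004,0],
    [0,0,-0.005,0],
    [0,0,-0.006,0],
    [0,0,-0.006,0],
  ],
)

```text
clock: 56.25
eef_pos: [0.5618, -0.0826, 0.1142]
ee_rot: [0.0, 0.197, 0.98, -0.0]
force: [0.2, 0.1, -1.6]
gripper_width: 0.0531
grip_force: 20.0
```

Request:
send_rows(
  series=[
    [0,0,-0.0005,0],
    [0,0,-0.001,0],
    [0,0,-0.001,0],
    [0,0,-0.001,0],
    [0,0,-0.001,0],
  ],
)

```text
clock: 56.88
eef_pos: [0.5622, -0.0826, 0.1141]
ee_rot: [0.001, 0.197, 0.98, -0.0]
force: [-2.1, -0.1, 8.9]
gripper_width: 0.0536
grip_force: 20.0
```

Contact made. I'll release, rise and back away.

Request:
send_rows(
  series=[
    [0,0,0.0005,0],
    [0,0,0.0005,0],
    [0,0,0.0005,0],
    [0,0,0.02,0],
    [0,0,0.06,0],
  ],
  claw=100,
)

```text
clock: 57.5
eef_pos: [0.5608, -0.0825, 0.1736]
ee_rot: [-0.001, 0.197, 0.98, 0.0]
force: [0.1, -0.0, 0.3]
gripper_width: 0.0879
grip_force: 0.0
```

Request:
send_rows(
  series=[
    [0,0,0.05,0],
    [0,-0.02,0.1,0],
    [0,-0.08,0.12,0],
    [-0.01,-0.14,0.12,0],
    [-0.02,-0.2,0.12,0],
  ],
)

```text
clock: 58.12
eef_pos: [0.5416, -0.2844, 0.2952]
ee_rot: [0.001, 0.197, 0.98, -0.0]
force: [0.5, -0.0, 0.5]
gripper_width: 0.0881
grip_force: 0.0
```

Request:
send_rows(
  series=[
    [0,-0.05,0,0],
    [0,-0.08,0,0],
    [0,-0.08,0,0],
    [0,-0.08,0,0],
    [0,-0.08,0,0],
  ],
)

```text
clock: 58.75
eef_pos: [0.5423, -0.3607, 0.2938]
ee_rot: [0.0, 0.196, 0.981, 0.0]
force: [-0.7, 0.2, 0.1]
gripper_width: 0.088
grip_force: 0.0
```

```bash
python3 - <<'E'
from h import *
s=save("scene","s9")[:,:,::-1];t=save("top","t9")[:,:,::-1]
o=get_obs();print(o["clock"],o["eef_pos"])
th=np.linspace(0,6.28,50);a=[]
D=[(.503,.024,.042,.006),(.5665,.125,.042,.006),(.562,-.083,.042,.006),(.534,.357,.057,.013)]
for cam,(x0,y0) in(("top",(185,130)),("scene",(220,90))):
    im=t if cam=="top" else s
    b=cv2.convertScaleAbs(cv2.resize(im[y0:y0+200,x0:x0+220],(400,364),interpolation=3),alpha=1.7);k=400/220
    for x,y,r,z in D:
        for u,v in proj(cam,np.c_[x+r*np.cos(th),y+r*np.sin(th),np.full(50,z)]):cv2.circle(b,(int((u-x0+.5)*k),int((v-y0+.5)*k)),0,(255,0,255),-1)
    a.append(b)
cv2.imwrite("pics/c9.png",np.hstack(a))
E
```

```text
58.85 [ 0.54209259 -0.36129177  0.29352702]
```

View pics/c9.png

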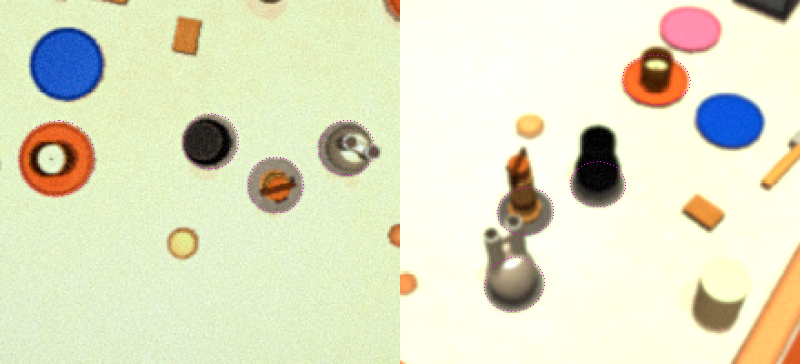

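The last picture shows pot (208,140), figure (277,186) and vase (347,148) upright and centred on their own discs, and the votive (57,158) in the middle of the terracotta saucer. I'm handing in.

```bash
python3 -c "
from h import *
print(robot.finish_job())"
```

```text
the job is handed in; nothing more can be done
None
```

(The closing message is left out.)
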